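# Safety check of the jeweller's polishing hood

## Robot

A 6-joint arm with a two-finger parallel gripper is mounted at the origin on the work surface. World frame = base frame: x ahead of the robot, y to its left, z up, the work surface at z = 0. Lengths are in m, angles in degrees, forces in N, time in s.
With the tool pointing down it reaches from about 0.375 to 0.9 m from the base axis. Payload 3.1 kg.
Tool frame: the origin (TCP) lies where the fingers leave the gripper's body, on its centre line; the fingertips stand bot.tips_ahead ahead of it and the grasp point (between the pads) lies 51 mm ahead of it (bot.tips_ahead is the distance from the TCP to the fingertips, in m); z points along the fingers, x is the direction in which the jaws open and shut, and the axes are right-handed (so a half turn about z gives the same grasp; the last joint's range is limited). The gripper opens to 87 mm and grips with 3 to 60 N. Pads are 19 mm wide; open, the fingers measure 117 mm over their backs; the gripper's body (75 mm by 190 mm) begins 51 mm behind the grasp point.
Start: joints at [-77.378, 30.224, 82.088, -0, 67.689, -10.227], TCP at [0.243, -0.576, 0.292] pointing down, gripper open.
Joint ranges: [-176.69, 176.69], [-43.24, 126.21], [12.49, 139.97], [-82, 262], [0, 151.66], [-163.58, 163.58]. Speed limits (degrees/s): [159.86, 159.86, 180, 180, 180, 180].

## Interface

Orientations are given as a 3x3 rotation matrix whose columns are the frame's x, y, z axes.
In Python, from rig import bot, vision, nets gives the robot as it stands.
- The arm moves only by the tool play_rows, never from a script. Its argument "series" is a list of rows, each an object of numbers: "tx", "ty", "tz": the shift along the world's x, y, z as a fraction of full scale; "turn": the turn about the world's z as a fraction of full scale. A call has 1 to 10 rows; each row shifts and turns the commanded pose from where the row before left it; what a row does not reach is not made up. Full scale, the value 1, is 0.8 m for a shift and 60 degrees for a turn. A row lasts 1/10 s, in which the tool goes at most 50 mm and 8.59 degrees, less where a joint would pass 70% of its speed; a pose out of reach is approached as far as the arm can. A call with a number of a shift or a turn outside -1 to 1 is refused whole. A call with a gripper value outside its range is refused whole. "gripper" is the opening, from 0 (shut) to 1 (fully open), set as the call begins (left out, the last holds). The fingers move at their own pace and stop on an object; the grip force is fixed at half the most. Time passes only in rows, so rows that do not move let the fingers close. It gives the time, the measured TCP pose, the force and the opening at its end, in the units of the state.
- bot.read_state(): the state, without advancing time (a new reading comes with each control period).
- vision.capture(name): name is "scene" or "side" or "wrist"; returns a dict with "pixels" (384x512x3 uint8, blue, green, red), "fx", "fy", "cx", "cy" (pixels), "D" ([k1, k2, p1, p2, k3] as OpenCV has them; the pictures are not rectified), "extrinsics" (4x4, takes a point from camera to world coordinates). Camera axes: x right, y down, z forward; pixel columns grow to the right and rows downward; lengths in m; the calibration is good to about 2 mm. A picture is of the moment at which its call begins. There is no depth.
- bot.hand_in(): hands the job in, once; it reports no verdict.
Trained networks look in a picture, given as the dict that the camera call returned (one of the last four; its "shot" number tells which), for a name from the list of things; names that differ only in an ending like _2 or _b are one class to them, and where a whole thing is asked for, a point or a joint stands for the part that bears it (a point fixed in the world has none). Each returns a list of dicts, best first, with "confidence" (0 to 1); they miss things now and then, are a little off and sometimes report something else, mostly with a low value. They report only what shows in the picture. A call takes as long as a camera call.
- nets.look_for(picture, query): "at" ([column, row] as shares, 0 to 1, of the picture: columns of its width, rows of its height, amid what is visible of it).
- nets.masks_of(picture, query): "region" (384x512 bool, what is visible of it) and "at" ([column, row] as shares, 0 to 1, of the picture: columns of its width, rows of its height, amid what is visible of it).
The state is a dict: "time_s": time; "joint_positions": joint angles; "qvel": joint speeds; "tau": joint torques, N m; "position": TCP position; "tcp_rot": TCP orientation; "force": force on the tool from outside, world axes, zero at the start; "moment": the same for the moment, N m; "opening": opening from 0.0 (shut) to 1.0 (fully open).
Only numpy, scipy, OpenCV 4.12 (cv2) and the standard library are available. Lean on these libraries where they do the work, as an engineer would, in place of code of your own. Each camera call takes 0.05 s, during which the arm holds its last target.

## Task

Do the guard check on the bench polishing hood: press the black mushroom stop button fully in and let it spring out, then twist its head clockwise as far as it goes to reset it. Then lift the hood's visor until it lies in line with the steel pointer arm at its side, and finish while still holding it steady there with the gripper, because it drops when let go; do not move the pointer or disturb the other things on the bench.

Things in the scene. Friction and masses are not known exactly. Their poses are not given: they have to be found in the camera images.
- hood: fixed grey bench polishing hood, a box 165 mm deep (its x) x 240 mm wide (its y) x 140 mm tall, with a 60 mm deep, 110 mm tall motor housing behind; origin on the bench under the middle of its front face, x pointing from front to back, z up; it may stand left or right of the stop station, turned a little
- visor (a joint): angle of the hood's visor (rad): 0 lying shut and level, growing as its front edge rises, end stop at 1.4. The visor is the hood's top flap, an aluminium frame with a clear pane, 165 x 240 x 8 mm, 0.3 to 0.65 kg; it swings freely and falls shut when not held (about 1.5 to 3 N lifts it at its bar)
- visor_bar (a point): middle of the visor's pull bar: a round steel bar 12 mm thick, 130 mm long along the hood's y, 50 mm in front of the visor's front edge and joined to it by an arm at either end (a clear gap of 44 mm between bar and visor), 140 mm above the bench when shut, 215 mm from the hinge; its x and z axes tilt with the visor, y along the bar
- visor_hinge (a point): middle of the visor's hinge, 140 mm above the bench at the hood's back top edge; y along the hinge axis. The bar is at (-215, 0, 0) mm in the visor's frame, so at visor angle a it lies 215*cos(a) mm in front of the hinge (towards the hood's -x) and 215*sin(a) mm above it
- pointer (a joint): angle of the pointer arm (rad), counted as the visor's: the visor is at the mark when both angles are equal. It differs from start to start (0.5 to 0.95) and stays where it is unless pushed
- pointer_tip (a point): centre of the 18 mm ball at the end of the pointer, a thin steel arm 5 mm wide and 10 mm high on the hood's +y side, 15 mm clear of the visor's side edge, pivoting about the same axis as the visor; the ball is 195 mm from that axis; x axis along the arm (from tip to pivot)
- station: fixed grey stop station, a box 90 x 90 x 70 mm with the black mushroom button on top; origin under its centre
- stop (a joint): how far the mushroom button is pressed (m): 0 out, 0.010 fully in; a spring pushes it back out when let go (about 2 N to start, 6 N fully in)
- head (a joint): how far the mushroom head is turned (rad): grows clockwise seen from above, end stop at 1.22, starts between 0 and 0.3; stays where it is turned to (0.06 N m of friction)
- head_center (a point): centre of the round black mushroom head, 42 mm across and 20 mm tall, its top 10 mm above this point; 100 mm above the bench when out; the head's underside is 20 mm above the box's top. A pale line on top, from the centre towards the point's -x, turns with it
- pliers: blue-handled flat pliers lying on the bench in front of the stop station, 130 x 45 x 11 mm; origin under its middle, x along the jaws; a bystander, loose
- tin: flat white tin with steel lid, 62 x 97 x 21 mm, lying behind the stop station; origin under its centre; a bystander, loose
- brick: white soldering block, 75 x 50 x 30 mm, in front of the hood; origin under its centre; a bystander, loose
- tweezers: steel tweezers, 120 x 15 x 8 mm, lying in front of the hood; origin under the centre; a bystander, loose
- jar: closed glass jar, 72 mm across, 75 mm tall, at the left side beyond the bowl; origin under its centre; a bystander, loose
- bowl: white ceramic bowl, 100 mm across, 40 mm tall, at the left side; origin under its centre; a bystander, loose
- mandrel: upright steel ring cone on a round foot 70 mm across, 110 mm tall, at the right side; origin under its centre; a bystander, loose

How it is judged:
By the outcome, as a careful person would: the job done as asked, in the order asked, and still so for the second after the job is handed in, while the arm keeps its last pose, push and grip.
It also fails if it takes over 64 s, if anything falls off the work surface, if the arm or the gripper's body presses on something with over 40 N, if the wrist force passes 120 N, or if a joint passes its speed limit or range.

## Working session

There is one attempt and no reset: what is moved stays moved. The work goes in short steps, Python scripts to look and compute and a tool call to move; the robot and the scene stay as the last step left them, time stands still between calls to the robot, and variables do not carry over. Pictures are saved under pics/ and viewed, and the job is handed in when it is done.

Besides the shell and the picture viewer there is one more tool, called after "Call:" as name(argument=value, ...) on one line, values as JSON. play_rows: Moves the arm, as the interface text tells. Shift numbers are shares of 0.8 m and turn numbers shares of 60 degrees, none past 1 either way. Its arguments: {"type":"object","properties":{"series":{"type":"array"},"gripper":{"type":"number"}},"required":["series"]}

```bash
ls; mkdir -p pics; cat > h.py <<'E'
import numpy as np, cv2
from rig import bot, vision, nets
def cap(n,tag):
    p=vision.capture(n); cv2.imwrite(f'pics/{tag}.png',p['pixels']); return p
def ray(p,uv):
    K=np.array([[p['fx'],0,p['cx']],[0,p['fy'],p['cy']],[0,0,1]]);
    n=cv2.undistortPoints(np.array([[uv]],float),K,np.array(p['D'],float))[0,0]
    T=np.array(p['extrinsics']); d=T[:3,:3]@np.array([n[0],n[1],1]); return T[:3,3],d/np.linalg.norm(d)
def onz(p,uv,z):
    o,d=ray(p,uv); return o+d*(z-o[2])/d[2]
def proj(p,X):
    K=np.array([[p['fx'],0,p['cx']],[0,p['fy'],p['cy']],[0,0,1]]);T=np.linalg.inv(np.array(p['extrinsics']))
    r,_=cv2.Rodrigues(T[:3,:3]); return cv2.projectPoints(np.array(X,float).reshape(-1,1,3),r,T[:3,3],K,np.array(p['D'],float))[0][:,0]
def tri(rs):
    A=np.zeros((3,3));b=np.zeros(3)
    for o,d in rs:
        M=np.eye(3)-np.outer(d,d);A+=M;b+=M@o
    return np.linalg.solve(A,b)
E
python3 - <<'E'
from h import *
s=bot.read_state(); print(s, bot.tips_ahead)
for n in ['scene','side','wrist']:
    p=cap(n,n+'0'); print(n,np.array(p['extrinsics'])[:3].round(3).tolist(),p['fx'])
    for q in ['head_center','visor_bar','visor_hinge','pointer_tip','station','hood','pliers','tin','brick','tweezers','jar','bowl','mandrel']:
        r=nets.look_for(p,q)
        print(q,[(round(x['confidence'],2),round(x['at'][0]*512,1),round(x['at'][1]*384,1)) for x in r[:2]])
E
```

```text
pics
{'time_s': 0.0, 'joint_positions': array([-7.73785487e+01,  3.02800126e+01,  8.21560184e+01, -6.66107353e-04,
        6.76882362e+01, -1.02288075e+01]), 'qvel': array([-0.09020393,  0.04234529, -0.06014359, -0.0085096 , -0.02116025,
       -0.00404131]), 'tau': array([-3.15619844e-03, -4.40054476e+01, -1.76590133e+01,  6.30381075e-02,
        5.82560536e-02, -1.61182907e-04]), 'position': array([ 0.24258396, -0.57537532,  0.29126228]), 'tcp_rot': array([[ 3.88327639e-01, -9.21521248e-01, -4.84412189e-04],
       [-9.21518899e-01, -3.88327761e-01,  2.11410901e-03],
       [-2.13630707e-03, -3.74571975e-04, -9.99997648e-01]]), 'force': array([-0.07660062,  0.94422768, -0.33760066]), 'moment': array([-0.01133785,  0.07624014,  0.05453992]), 'opening': 0.9968877686846901} 0.0697
scene [[0.885, 0.335, -0.325, 1.006], [0.466, -0.641, 0.61, -0.892], [-0.004, -0.691, -0.723, 1.162]] 440.76093494184477
head_center [(0.64, 286.0, 154.3), (0.23, 314.3, 184.9)]
visor_bar [(0.84, 235.5, 225.5)]
visor_hinge [(0.73, 238.0, 229.4)]
pointer_tip [(0.55, 267.3, 180.2)]
station [(0.65, 284.1, 165.5
[... 404 characters left out ...]
 223.1)]
visor_bar [(0.87, 275.5, 156.0)]
visor_hinge [(0.69, 276.1, 155.7)]
pointer_tip [(0.57, 237.8, 151.3), (0.26, 233.8, 269.0)]
station [(0.93, 197.3, 240.9)]
hood [(0.83, 267.6, 170.7)]
pliers [(0.61, 235.5, 272.5)]
tin [(0.18, 234.4, 269.7)]
brick [(0.31, 192.0, 223.3)]
tweezers [(0.69, 300.3, 224.9), (0.17, 97.9, 292.0)]
jar [(0.78, 95.8, 293.0), (0.65, 197.0, 220.6)]
bowl [(0.57, 152.7, 334.0)]
mandrel []
wrist [[0.388, -0.891, -0.236, 0.306], [-0.922, -0.375, -0.099, -0.549], [-0.001, 0.256, -0.967, 0.385]] 293.80148411804294
head_center []
visor_bar []
visor_hinge []
pointer_tip []
station []
hood []
pliers []
tin []
brick [(0.61, 35.2, 6.9)]
tweezers []
jar []
bowl []
mandrel []
```

```bash
python3 - <<'E'
import cv2
for n in ['scene','side']:
    a=cv2.imread(f'pics/{n}0.png'); x0,y0=(130,80) if n=='scene' else (90,100)
    cv2.imwrite(f'pics/{n}0c.png',cv2.resize(a[y0:y0+200,x0:x0+265],None,fx=3,fy=3,interpolation=cv2.INTER_CUBIC))
E
```

```text
(no output)
```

View pics/scene0c.png

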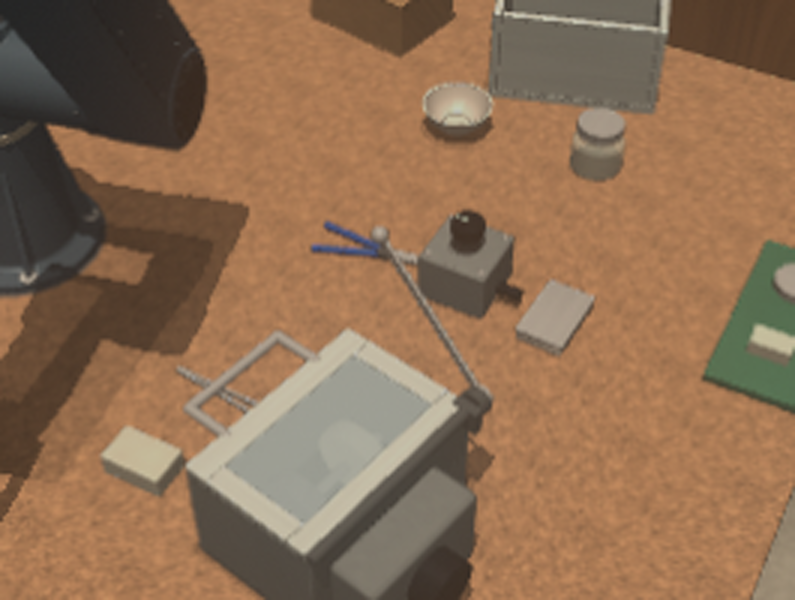

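View pics/side0c.png

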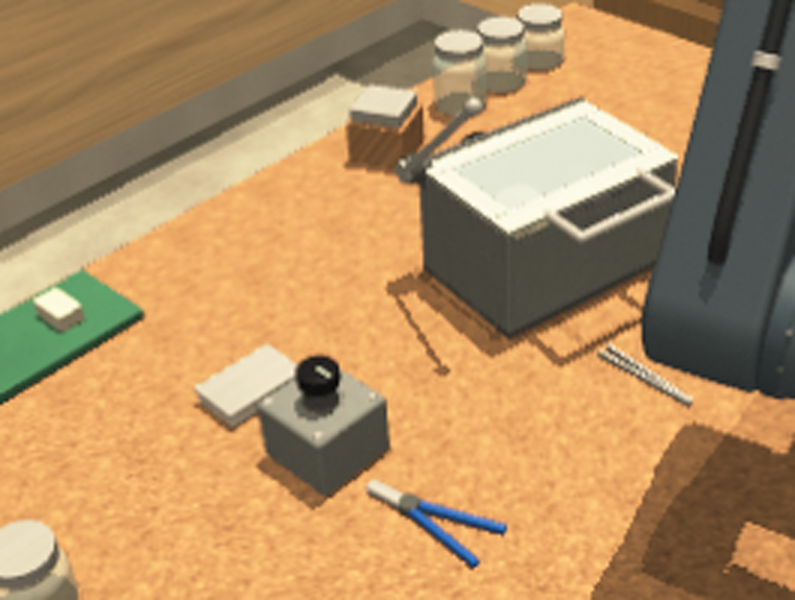

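View pics/scene0.png

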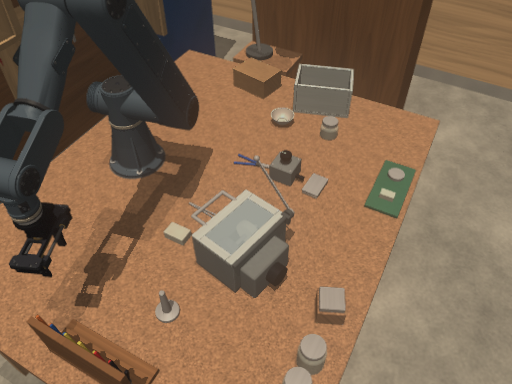

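```bash
cat > fit.py <<'E'
from h import *
from scipy.optimize import least_squares
S=lambda x,y:(130+x/3,80+y/3); D=lambda x,y:(90+x/3,100+y/3)
sc=vision.capture('scene'); si=vision.capture('side')
obs={'fl':(S(348,331),D(513,234)),'fr':(S(190,467),D(676,160)),'bl':(S(461,397),D(427,168)),'br':(S(305,551),D(585,100)),
'barl':(S(278,337),D(581,236)),'barr':(S(189,407),D(672,189)),'ball':(S(380,235),D(473,104))}
M={'fl':(0,.12,.144),'fr':(0,-.12,.144),'bl':(.165,.12,.144),'br':(.165,-.12,.144),'barl':(-.05,.062,.143),'barr':(-.05,-.062,.143)}
def model(p):
    x,y,w,a=p; R=np.array([[np.cos(w),-np.sin(w),0],[np.sin(w),np.cos(w),0],[0,0,1]])
    m=dict(M); m['ball']=(.165-.195*np.cos(a),.1375,.14+.195*np.sin(a))
    return {k:R@np.array(v)+[x,y,0] for k,v in m.items()}
def res(p):
    m=model(p);r=[]
    for k,(u,v) in obs.items():
        r+=list(proj(sc,m[k])[0]-u)+list(proj(si,m[k])[0]-v)
    return np.array(r)
f=least_squares(res,[.5,-.1,0,.7],loss='soft_l1')
print(f.x,f.cost); print(res(f.x).reshape(-1,4).round(1))
for k,(u,v) in obs.items(): print(k,tri([ray(sc,u),ray(si,v)]).round(4),model(f.x)[k].round(4))
print('head',tri([ray(sc,S(467,229)),ray(si,D(318,377))]).round(4))
m=model(f.x)
print('station top corners', [onz(sc,S(*c),.07).round(4) for c in [(513,236),(480,312),(419,266)]],[onz(si,D(*c),.07).round(4) for c in [(262,408),(324,442),(386,402)]])
for q,z,uvs in [('brick',.03,[S(140,455)]),('plier',.005,[S(345,240)]),('mandrel',0,[(167,312)])]: print(q,onz(sc,uvs[0],z).round(3))
print('markline',onz(si,D(325,371),.11),onz(si,D(318,364),.11))
E
python3 fit.py
```

```text
[ 0.49334515 -0.18014317 -0.21807959  0.81719018] 21.26453072573204
[[-1.1 -2.3 -1.9 -1.5]
 [-3.2 -1.5  0.6 -2.1]
 [ 2.4  1.4 -3.6 -2. ]
 [ 0.4  1.7 -1.1 -1.1]
 [-1.7 -1.3  0.5 -1.2]
 [-0.4 -1.6 -0.3  0.8]
 [-0.9 -0.9 -0.2 -0.2]]
fl [ 0.5204 -0.0669  0.1363] [ 0.5193 -0.063   0.144 ]
fr [ 0.4712 -0.2943  0.1354] [ 0.4674 -0.2973  0.144 ]
bl [ 0.6685 -0.0982  0.1419] [ 0.6804 -0.0987  0.144 ]
br [ 0.623  -0.3294  0.143 ] [ 0.6285 -0.333   0.144 ]
barl [ 0.4613 -0.108   0.1376] [ 0.4579 -0.1088  0.143 ]
barr [ 0.4344 -0.2345  0.1423] [ 0.4311 -0.2299  0.143 ]
ball [ 0.5562 -0.0541  0.2804] [ 0.5539 -0.0527  0.2822]
head [0.5486 0.1809 0.0936]
station top corners [array([0.5938, 0.22  , 0.07  ]), array([0.6121, 0.0855, 0.07  ]), array([0.5162, 0.1206, 0.07  ])] [array([0.5773, 0.2281, 0.07  ]), array([0.4995, 0.2215, 0.07  ]), array([0.4934, 0.1467, 0.07  ])]
brick [ 0.363 -0.243  0.03 ]
plier [0.382 0.18  0.005]
mandrel [ 0.489 -0.48   0.   ]
markline [0.53410361 0.18226536 0.11      ] [0.54629656 0.17967788 0.11      ]
```

Call:
play_rows(series=[{"tx": 0.019,"ty": 0.047,"tz": 0.016,"turn": 0.064},{"tx": 0.019,"ty": 0.047,"tz": 0.016,"turn": 0.064},{"tx": 0.019,"ty": 0.047,"tz": 0.016,"turn": 0.064},{"tx": 0.019,"ty": 0.047,"tz": 0.016,"turn": 0.064},{"tx": 0.019,"ty": 0.047,"tz": 0.016,"turn": 0.064},{"tx": 0.019,"ty": 0.047,"tz": 0.016,"turn": 0.064},{"tx": 0.019,"ty": 0.047,"tz": 0.016,"turn": 0.064},{"tx": 0.019,"ty": 0.047,"tz": 0.016,"turn": 0.064},{"tx": 0.019,"ty": 0.047,"tz": 0.016,"turn": 0.064},{"tx": 0.019,"ty": 0.047,"tz": 0.016,"turn": 0.064}])

```text
time_s: 3.2
position: [0.395, -0.1983, 0.421]
tcp_rot: [[0.878, -0.479, 0.001], [-0.479, -0.878, -0.0], [0.001, 0.0, -1.0]]
force: [0.5, -0.4, -0.4]
opening: 1.002
```

Call:
play_rows(series=[{"tx": 0.019,"ty": 0.047,"turn": 0.064},{"tx": 0.019,"ty": 0.047,"turn": 0.064},{"tx": 0.019,"ty": 0.047,"turn": 0.064},{"tx": 0.019,"ty": 0.047,"turn": 0.064},{"tx": 0.019,"ty": 0.047,"turn": 0.064},{"tx": 0.019,"ty": 0.047,"turn": 0.064},{"tx": 0.019,"ty": 0.047,"tz": -0.02,"turn": 0.064},{"tx": 0.019,"ty": 0.047,"tz": -0.02,"turn": 0.064},{"tx": 0.019,"ty": 0.047,"tz": -0.02,"turn": 0.064},{"tx": 0.019,"ty": 0.047,"tz": -0.02,"turn": 0.064}])

```text
invalid input
```

```bash
cat > look.py <<'E'
from h import *
import sys
tag=sys.argv[1]
for n in ['wrist','scene','side']:
    p=cap(n,f'{n}_{tag}')
    for q in ['head_center','visor_bar','pointer_tip']:
        r=nets.look_for(p,q)
        print(n,q,[(round(x['confidence'],2),round(x['at'][0]*512,1),round(x['at'][1]*384,1)) for x in r[:1]])
s=bot.read_state();print(s['position'],np.degrees(np.arctan2(s['tcp_rot'][1,0],s['tcp_rot'][0,0])),s['force'],s['time_s'],s['joint_positions'].round(1))
E
python3 look.py 1
```

```text
wrist head_center []
wrist visor_bar [(0.55, 382.9, 95.9)]
wrist pointer_tip []
scene head_center []
scene visor_bar [(0.7, 237.8, 224.1)]
scene pointer_tip [(0.63, 268.8, 185.8)]
side head_center [(0.47, 196.0, 223.5)]
side visor_bar [(0.63, 273.3, 155.0)]
side pointer_tip [(0.72, 273.8, 153.2)]
[ 0.39440742 -0.20069377  0.4198597 ] -28.852065657220727 [-0.58507613  0.46119144 -0.01332087] 3.8 [-41.5   7.2  96.2  -0.   76.6 -12.6]
```

View pics/wrist_1.png

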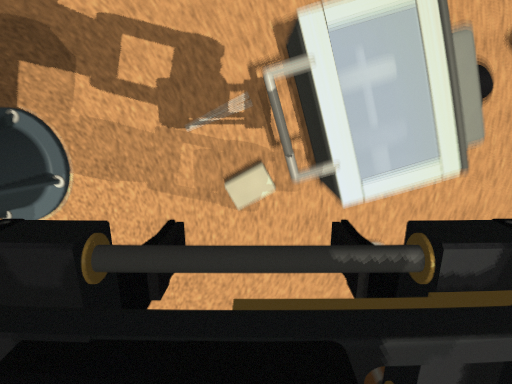

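View pics/side_1.png

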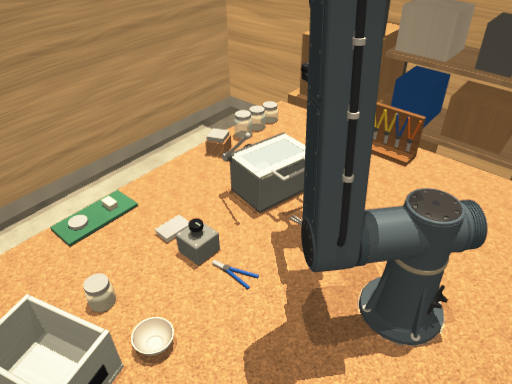

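Call:
play_rows(series=[{"tx": 0.019,"ty": 0.047,"tz": 0,"turn": 0.064},{"tx": 0.019,"ty": 0.047,"tz": 0,"turn": 0.064},{"tx": 0.019,"ty": 0.047,"tz": 0,"turn": 0.064},{"tx": 0.019,"ty": 0.047,"tz": 0,"turn": 0.064},{"tx": 0.019,"ty": 0.047,"tz": 0,"turn": 0.064},{"tx": 0.019,"ty": 0.047,"tz": 0,"turn": 0.064},{"tx": 0.019,"ty": 0.047,"tz": -0.02,"turn": 0.064},{"tx": 0.019,"ty": 0.047,"tz": -0.02,"turn": 0.064},{"tx": 0.019,"ty": 0.047,"tz": -0.02,"turn": 0.064},{"tx": 0.019,"ty": 0.047,"tz": -0.02,"turn": 0.064}])

```text
time_s: 4.8
position: [0.5474, 0.1773, 0.3554]
tcp_rot: [[0.985, 0.17, -0.0], [0.17, -0.985, -0.0], [-0.0, 0.0, -1.0]]
force: [0.5, 0.7, 0.2]
opening: 1.0
```

```bash
python3 look.py 2
```

```text
wrist head_center []
wrist visor_bar []
wrist pointer_tip []
scene head_center [(0.75, 233.4, 224.8)]
scene visor_bar [(0.75, 176.2, 234.8)]
scene pointer_tip [(0.47, 265.7, 178.0)]
side head_center [(0.52, 194.0, 222.4)]
side visor_bar [(0.83, 274.8, 156.1)]
side pointer_tip [(0.62, 234.9, 147.8)]
[0.54673595 0.17526354 0.35689184] 9.569194396002258 [-0.66409728 -0.03678076 -0.20503144] 5.4 [ 6.6 22.3 85.  -0.  72.6 -2.9]
```

View pics/wrist_2.png

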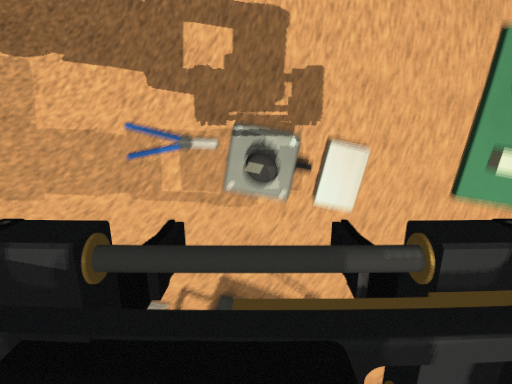

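```bash
python3 - <<'E'
from h import *
p=cap('wrist','wrist_2b'); si=vision.capture('side'); sc=vision.capture('scene')
a=cv2.resize(p['pixels'][100:220,200:320],None,fx=5,fy=5,interpolation=cv2.INTER_CUBIC);cv2.imwrite('pics/w2c.png',a)
cv2.imwrite('pics/s2c.png',cv2.resize(si['pixels'][200:280,150:250],None,fx=6,fy=6,interpolation=cv2.INTER_CUBIC))
for X in [(.5486,.1809,.1),(.5486,.1809,.11),(.55,.185,.11)]: print(proj(p,X),proj(si,X),proj(sc,X))
E
```

```text
[[260.38984168 171.04042129]] [[195.45998931 223.88813527]] [[285.50202081 155.10801496]]
[[260.47155112 172.59073686]] [[195.11567032 221.20526388]] [[285.61820159 153.02517641]]
[[262.23777837 169.3895538 ]] [[193.69820671 221.7352388 ]] [[286.46686737 152.46025405]]
```

View pics/w2c.png

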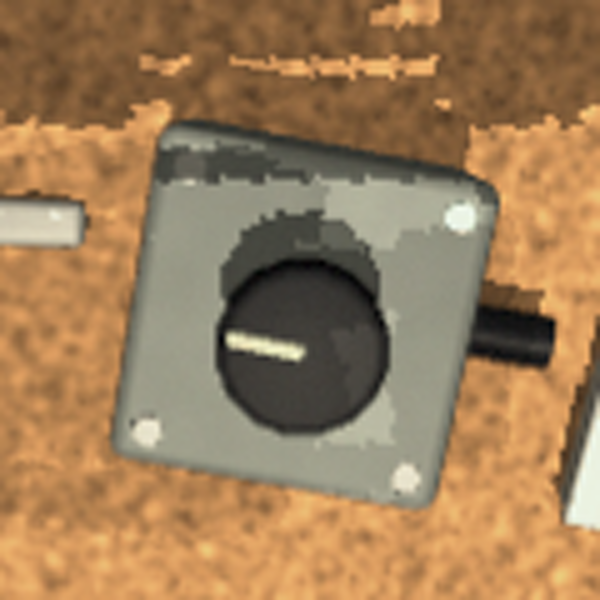

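View pics/s2c.png

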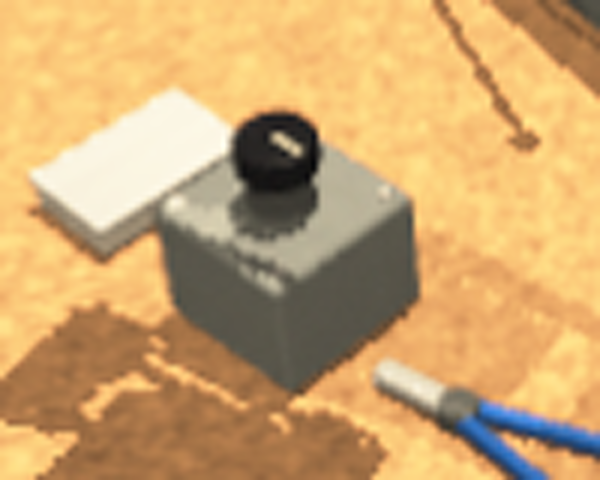

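```bash
python3 - <<'E'
from h import *
p=vision.capture('wrist'); si=vision.capture('side'); sc=vision.capture('scene')
print(onz(p,(260.6,169.4),.105),onz(si,(196.2,225),.1),onz(sc,(285.7,156.3),.1))
print(tri([ray(p,(260.6,169.4)),ray(si,(196.2,225)),ray(sc,(285.7,156.3))]))
# line: crop (230,340)-(303,352)
a=onz(p,(246,168),.11);b=onz(p,(260.6,170.4),.11);print(np.degrees(np.arctan2(*(a-b)[1::-1])))
E
```

```text
[0.54811409 0.18432323 0.105     ] [0.54355974 0.18278961 0.1       ] [0.55190198 0.17554894 0.1       ]
[0.54865458 0.18097979 0.09467087]
-179.87301547967198
```

Call:
play_rows(gripper=0, series=[{"tx": 0.002,"ty": 0.0095,"tz": -0.025,"turn": 0},{"tx": 0,"ty": 0,"tz": -0.035,"turn": 0},{"tx": 0,"ty": 0,"tz": -0.035,"turn": 0},{"tx": 0,"ty": 0,"tz": -0.035,"turn": 0},{"tx": 0,"ty": 0,"tz": -0.035,"turn": 0},{"tx": 0,"ty": 0,"tz": -0.035,"turn": 0},{"tx": 0,"ty": 0,"tz": 0,"turn": 0},{"tx": 0,"ty": 0,"tz": 0,"turn": 0},{"tx": 0,"ty": 0,"tz": 0,"turn": 0},{"tx": 0,"ty": 0,"tz": 0,"turn": 0}])

```text
time_s: 6.7
position: [0.5493, 0.1839, 0.198]
tcp_rot: [[0.986, 0.168, 0.003], [0.168, -0.986, 0.0], [0.003, 0.0, -1.0]]
force: [-0.4, -0.4, -0.0]
opening: 0.175
```

```bash
python3 - <<'E'
from h import *
si=cap('side','s3');sc=cap('scene','c3')
a=cv2.resize(si['pixels'][170:280,140:250],(440,440));b=cv2.resize(sc['pixels'][100:210,230:340],(440,440),interpolation=cv2.INTER_CUBIC)
cv2.imwrite('pics/x3.png',cv2.resize(np.hstack([a,b]),(800,400)))
s=bot.read_state();print(s['position'],s['opening'],s['force'])
E
```

```text
[0.54893036 0.18379808 0.19762489] 0.08215674387450785 [-0.35416956 -0.50027243  0.31273559]
```

View pics/x3.png

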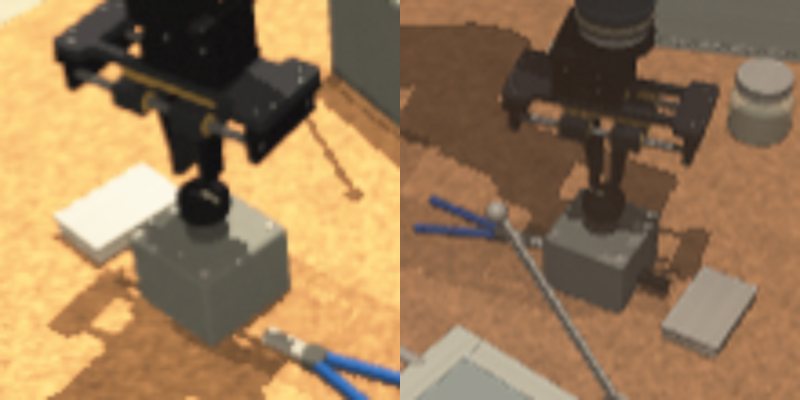

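Call:
play_rows(gripper=0, series=[{"tx": 0,"ty": 0,"tz": -0.01,"turn": 0},{"tx": 0,"ty": 0,"tz": -0.01,"turn": 0},{"tx": 0,"ty": 0,"tz": -0.003,"turn": 0},{"tx": 0,"ty": 0,"tz": -0.003,"turn": 0},{"tx": 0,"ty": 0,"tz": -0.003,"turn": 0},{"tx": 0,"ty": 0,"tz": -0.003,"turn": 0},{"tx": 0,"ty": 0,"tz": 0,"turn": 0},{"tx": 0,"ty": 0,"tz": 0,"turn": 0}])

```text
time_s: 7.6
position: [0.5483, 0.1837, 0.1709]
tcp_rot: [[0.986, 0.168, 0.0], [0.168, -0.986, -0.0], [0.0, 0.0, -1.0]]
force: [-1.5, 0.0, 5.6]
opening: 0.007
```

Call:
play_rows(series=[{"tx": 0,"ty": 0,"tz": -0.0015,"turn": 0},{"tx": 0,"ty": 0,"tz": -0.0015,"turn": 0},{"tx": 0,"ty": 0,"tz": 0,"turn": 0},{"tx": 0,"ty": 0,"tz": 0,"turn": 0}])

```text
time_s: 8.0
position: [0.5484, 0.1837, 0.1699]
tcp_rot: [[0.986, 0.168, 0.001], [0.168, -0.986, -0.0], [0.001, 0.0, -1.0]]
force: [-2.7, -0.8, 13.2]
opening: 0.007
```

Call:
play_rows(series=[{"tx": 0,"ty": 0,"tz": 0.006,"turn": 0},{"tx": 0,"ty": 0,"tz": 0.01,"turn": 0},{"tx": 0,"ty": 0,"tz": 0.02,"turn": 0},{"tx": 0,"ty": 0,"tz": 0.03,"turn": 0},{"tx": 0,"ty": 0,"tz": 0,"turn": 0}])

```text
time_s: 8.5
position: [0.55, 0.184, 0.2236]
tcp_rot: [[0.986, 0.168, 0.006], [0.168, -0.986, 0.001], [0.006, 0.0, -1.0]]
force: [0.8, -0.2, -0.3]
opening: 0.001
```

Call:
play_rows(gripper=1, series=[{"tx": 0,"ty": 0,"tz": 0,"turn": 0},{"tx": 0,"ty": 0,"tz": 0,"turn": 0},{"tx": 0,"ty": 0,"tz": 0,"turn": 0},{"tx": 0,"ty": 0,"tz": 0,"turn": 0},{"tx": 0,"ty": 0,"tz": 0,"turn": 0},{"tx": 0,"ty": 0,"tz": 0,"turn": 0},{"tx": 0,"ty": 0,"tz": 0,"turn": 0},{"tx": 0,"ty": 0,"tz": 0,"turn": 0}])

```text
time_s: 9.3
position: [0.5483, 0.1837, 0.2211]
tcp_rot: [[0.986, 0.168, 0.0], [0.168, -0.986, -0.0], [0.0, 0.0, -1.0]]
force: [-0.1, 0.5, 0.1]
opening: 0.651
```

```bash
python3 - <<'E'
from h import *
si=cap('side','s4');sc=cap('scene','c4');w=cap('wrist','w4')
a=cv2.resize(si['pixels'][170:280,140:250],(440,440));b=cv2.resize(sc['pixels'][100:210,230:340],(440,440),interpolation=cv2.INTER_CUBIC)
cv2.imwrite('pics/x4.png',cv2.resize(np.hstack([a,b]),(800,400)))
s=bot.read_state();print(s['position'],s['opening'],s['force'],s['time_s'])
E
```

```text
[0.54832792 0.18366975 0.2210918 ] 0.78844888899654 [ 0.70734215  0.17763051 -0.1229882 ] 9.45
```

View pics/x4.png

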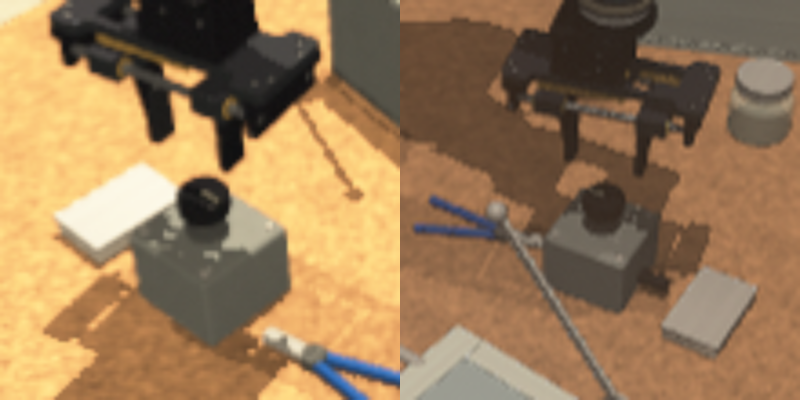

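View pics/w4.png

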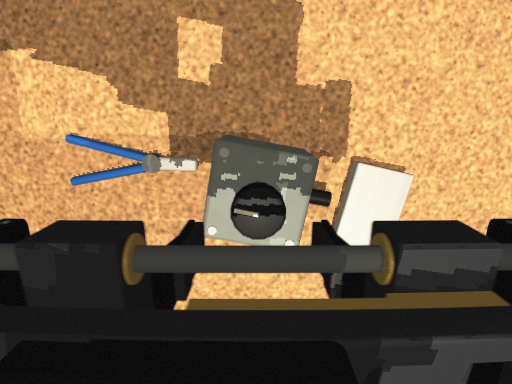

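Call:
play_rows(series=[{"tx": 0,"ty": 0,"tz": -0.02,"turn": 0},{"tx": 0,"ty": 0,"tz": -0.02,"turn": 0},{"tx": 0,"ty": 0,"tz": -0.02,"turn": 0},{"tx": 0,"ty": 0,"tz": -0.015,"turn": 0},{"tx": 0,"ty": 0,"tz": -0.011,"turn": 0},{"tx": 0,"ty": 0,"tz": 0,"turn": 0},{"tx": 0,"ty": 0,"tz": 0,"turn": 0}])

```text
time_s: 10.15
position: [0.5486, 0.1837, 0.1524]
tcp_rot: [[0.986, 0.168, 0.0], [0.168, -0.986, 0.0], [0.0, -0.0, -1.0]]
force: [1.0, 0.1, -0.1]
opening: 0.998
```

Call:
play_rows(gripper=0, series=[{"tx": 0,"ty": 0,"tz": 0,"turn": 0},{"tx": 0,"ty": 0,"tz": 0,"turn": 0},{"tx": 0,"ty": 0,"tz": 0,"turn": 0},{"tx": 0,"ty": 0,"tz": 0,"turn": 0},{"tx": 0,"ty": 0,"tz": 0,"turn": 0},{"tx": 0,"ty": 0,"tz": 0,"turn": 0},{"tx": 0,"ty": 0,"tz": 0,"turn": 0},{"tx": 0,"ty": 0,"tz": 0,"turn": 0},{"tx": 0,"ty": 0,"tz": 0,"turn": 0},{"tx": 0,"ty": 0,"tz": 0,"turn": 0}])

```text
time_s: 11.15
position: [0.5485, 0.1837, 0.1523]
tcp_rot: [[0.986, 0.168, 0.0], [0.168, -0.986, 0.0], [0.0, -0.0, -1.0]]
force: [0.4, 0.6, 0.7]
opening: 0.475
```

Call:
play_rows(series=[{"tx": 0,"ty": 0,"tz": 0,"turn": 0},{"tx": 0,"ty": 0,"tz": 0,"turn": 0},{"tx": 0,"ty": 0,"tz": 0,"turn": -0.08},{"tx": 0,"ty": 0,"tz": 0,"turn": -0.08},{"tx": 0,"ty": 0,"tz": 0,"turn": -0.08},{"tx": 0,"ty": 0,"tz": 0,"turn": -0.08},{"tx": 0,"ty": 0,"tz": 0,"turn": -0.08},{"tx": 0,"ty": 0,"tz": 0,"turn": -0.08},{"tx": 0,"ty": 0,"tz": 0,"turn": -0.08},{"tx": 0,"ty": 0,"tz": 0,"turn": -0.08}])

```text
time_s: 12.15
position: [0.5486, 0.1837, 0.1523]
tcp_rot: [[0.875, -0.484, 0.001], [-0.484, -0.875, -0.0], [0.001, -0.0, -1.0]]
force: [0.5, -0.5, -0.0]
opening: 0.475
```

```bash
python3 - <<'E'
from h import *
s=bot.read_state();print(s['position'],s['opening'],s['force'],s['moment'],s['time_s'],np.degrees(np.arctan2(s['tcp_rot'][1,0],s['tcp_rot'][0,0])))
E
```

```text
[0.54861964 0.18370212 0.15230322] 0.47496403068103205 [ 0.49103571 -0.4764439  -0.0042377 ] [-0.0089782  -0.1570565   0.07351233] 12.15 -28.929687530674762
```

Call:
play_rows(series=[{"tx": 0,"ty": 0,"tz": 0,"turn": -0.08},{"tx": 0,"ty": 0,"tz": 0,"turn": -0.08},{"tx": 0,"ty": 0,"tz": 0,"turn": -0.08},{"tx": 0,"ty": 0,"tz": 0,"turn": -0.08},{"tx": 0,"ty": 0,"tz": 0,"turn": -0.05},{"tx": 0,"ty": 0,"tz": 0,"turn": -0.05}])

```text
time_s: 12.75
position: [0.5487, 0.1836, 0.1523]
tcp_rot: [[0.587, -0.81, 0.001], [-0.81, -0.587, -0.0], [0.001, -0.001, -1.0]]
force: [1.7, -0.1, -0.6]
opening: 0.474
```

```bash
python3 - <<'E'
from h import *
s=bot.read_state();print(s['position'],s['opening'],s['force'],s['moment'],s['time_s'],np.degrees(np.arctan2(s['tcp_rot'][1,0],s['tcp_rot'][0,0])))
w=cap('wrist','w5');cv2.imwrite('pics/s5.png',cv2.resize(vision.capture('side')['pixels'][170:280,140:250],(440,440)))
E
```

```text
[0.5486819  0.18363988 0.15229754] 0.4742616386291703 [ 1.74101948 -0.09203187 -0.58699225] [-0.02347641 -0.17928765  0.08834061] 12.75 -54.05389776678829
```

View pics/w5.png

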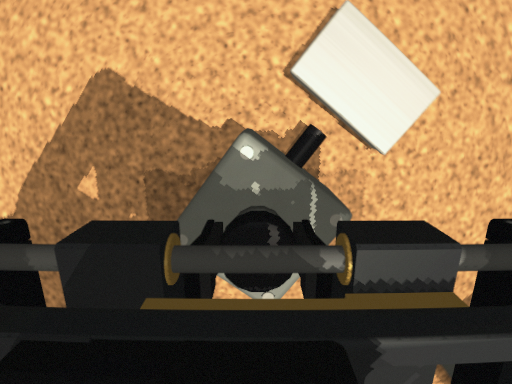

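Call:
play_rows(series=[{"tx": 0,"ty": 0,"tz": 0,"turn": -0.05},{"tx": 0,"ty": 0,"tz": 0,"turn": -0.05},{"tx": 0,"ty": 0,"tz": 0,"turn": -0.05},{"tx": 0,"ty": 0,"tz": 0,"turn": 0}])

```text
time_s: 13.25
position: [0.5483, 0.1834, 0.1523]
tcp_rot: [[0.458, -0.889, 0.0], [-0.889, -0.458, -0.001], [0.001, 0.001, -1.0]]
force: [0.2, -1.6, 1.7]
opening: 0.471
```

```bash
cat > st.py <<'E'
from h import *
s=bot.read_state();print(s['position'],s['opening'],s['force'],s['moment'],s['time_s'],np.degrees(np.arctan2(s['tcp_rot'][1,0],s['tcp_rot'][0,0])))
E
python3 st.py
```

```text
[0.54830632 0.18339659 0.15230628] 0.4709885717974603 [ 0.19208722 -1.55379072  1.65699313] [-0.21873239 -0.06880502  0.53080969] 13.25 -62.73727119017357
```

Call:
play_rows(series=[{"tx": 0,"ty": 0,"tz": 0,"turn": -0.04},{"tx": 0,"ty": 0,"tz": 0,"turn": -0.04},{"tx": 0,"ty": 0,"tz": 0,"turn": 0}])

```text
time_s: 13.55
position: [0.5483, 0.1834, 0.1524]
tcp_rot: [[0.381, -0.925, -0.0], [-0.925, -0.381, -0.001], [0.001, 0.0, -1.0]]
force: [0.3, -2.4, 1.0]
opening: 0.473
```

```bash
python3 st.py
```

```text
[0.54831291 0.1833754  0.15235051] 0.4733843644193646 [ 0.27139174 -2.3726658   1.00832904] [-0.36402398 -0.09599771  0.28010733] 13.55 -67.61958027911363
```

Call:
play_rows(gripper=1, series=[{"tx": 0,"ty": 0,"tz": 0,"turn": 0},{"tx": 0,"ty": 0,"tz": 0,"turn": 0},{"tx": 0,"ty": 0,"tz": 0,"turn": 0},{"tx": 0,"ty": 0,"tz": 0,"turn": 0},{"tx": 0,"ty": 0,"tz": 0.03,"turn": 0},{"tx": 0,"ty": 0,"tz": 0.04,"turn": 0},{"tx": 0,"ty": 0,"tz": 0.05,"turn": 0},{"tx": 0,"ty": 0,"tz": 0.06,"turn": 0},{"tx": 0,"ty": 0,"tz": 0.06,"turn": 0},{"tx": 0,"ty": 0,"tz": 0.06,"turn": 0}])

```text
time_s: 14.55
position: [0.5477, 0.1837, 0.3941]
tcp_rot: [[0.379, -0.926, -0.0], [-0.926, -0.379, 0.0], [-0.0, 0.0, -1.0]]
force: [0.5, 0.1, -1.1]
opening: 0.998
```

```bash
python3 st.py; python3 - <<'E'
from h import *
w=cap('wrist','w6');cv2.imwrite('pics/s6.png',cv2.resize(vision.capture('side')['pixels'][170:280,140:250],(440,440)))
E
```

```text
[0.54772223 0.18372373 0.39408149] 0.9984353172588143 [ 0.45061493  0.06117211 -1.11440519] [ 0.0313956  -0.0491601   0.03006596] 14.55 -67.7440044745975
```

View pics/w6.png

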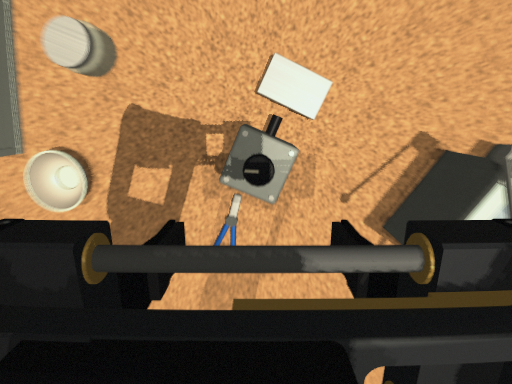

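View pics/s6.png

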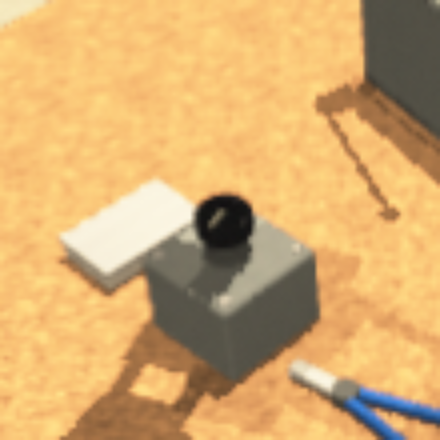

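Call:
play_rows(series=[{"tx": -0.0129,"ty": -0.0441,"tz": 0,"turn": 0.092},{"tx": -0.0129,"ty": -0.0441,"tz": 0,"turn": 0.092},{"tx": -0.0129,"ty": -0.0441,"tz": 0,"turn": 0.092},{"tx": -0.0129,"ty": -0.0441,"tz": 0,"turn": 0.092},{"tx": -0.0129,"ty": -0.0441,"tz": 0,"turn": 0.092},{"tx": -0.0129,"ty": -0.0441,"tz": 0,"turn": 0.092},{"tx": -0.0129,"ty": -0.0441,"tz": 0,"turn": 0.092},{"tx": -0.0129,"ty": -0.0441,"tz": 0,"turn": 0.092},{"tx": -0.0129,"ty": -0.0441,"tz": 0,"turn": 0.092},{"tx": -0.0129,"ty": -0.0441,"tz": 0,"turn": 0.092}])

```text
time_s: 15.65
position: [0.4441, -0.1701, 0.3915]
tcp_rot: [[0.977, -0.213, -0.001], [-0.213, -0.977, 0.001], [-0.001, -0.001, -1.0]]
force: [0.8, 1.2, 0.3]
opening: 0.996
```

Call:
play_rows(gripper=0.45, series=[{"tx": 0,"ty": 0,"tz": 0,"turn": 0},{"tx": 0,"ty": 0,"tz": 0,"turn": 0},{"tx": 0,"ty": 0,"tz": 0,"turn": 0},{"tx": 0,"ty": 0,"tz": 0,"turn": 0},{"tx": 0,"ty": 0,"tz": 0,"turn": 0},{"tx": 0,"ty": 0,"tz": 0,"turn": 0},{"tx": 0,"ty": 0,"tz": 0,"turn": 0}])

```text
time_s: 16.35
position: [0.4453, -0.1686, 0.3923]
tcp_rot: [[0.976, -0.216, 0.0], [-0.216, -0.976, -0.0], [0.0, -0.0, -1.0]]
force: [-0.2, -0.3, 0.2]
opening: 0.487
```

```bash
python3 st.py; python3 - <<'E'
from h import *
w=cap('wrist','w7'); print(np.array(w['extrinsics']).tolist())
cv2.imwrite('pics/w7c.png',cv2.resize(w['pixels'][0:240,200:480],(0,0),fx=2.8,fy=2.5,interpolation=cv2.INTER_CUBIC))
cap('side','s7');cap('scene','c7')
E
```

```text
[ 0.4452722  -0.16863379  0.3922787 ] 0.48689501549295217 [-0.16917118 -0.33476742  0.15428762] [-0.006607   -0.09798806 -0.04521689] 16.35 -12.499381185245232
[[0.9762184947719529, -0.20946336463476742, -0.05587977577857887, 0.4596611450041849], [-0.21678829049516316, -0.9438654835026442, -0.24924041838454652, -0.10047025951015139], [-0.0005362549454634387, 0.25542718713598506, -0.9668281463126894, 0.48530033563941444], [0.0, 0.0, 0.0, 1.0]]
```

View pics/w7.png

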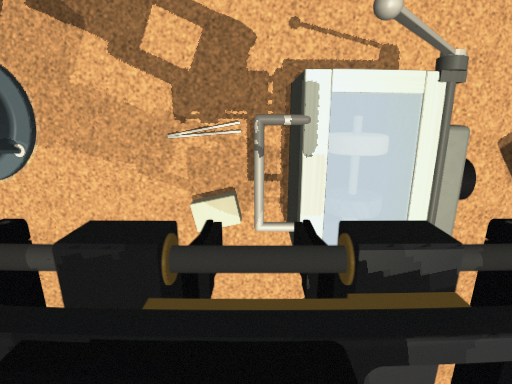

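View pics/w7c.png

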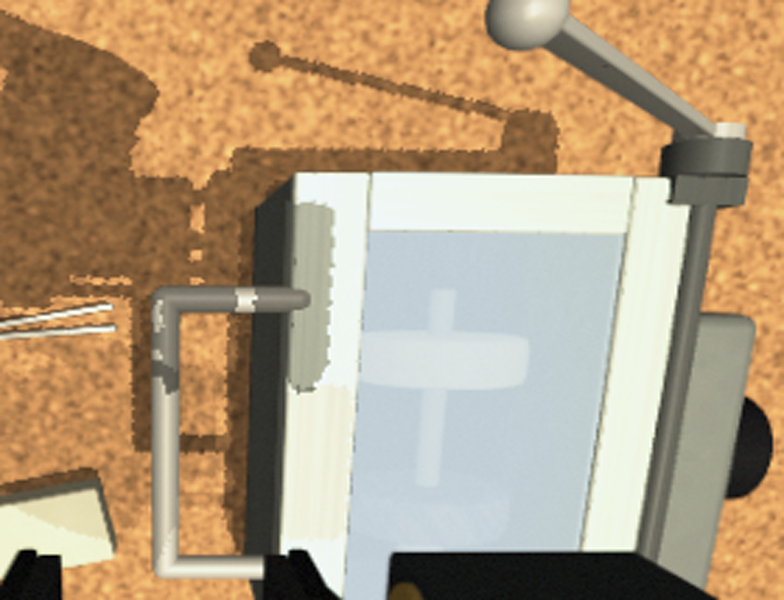

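```bash
cat > fit2.py <<'E'
exec(open('fit.py').read().split('f=least')[0])
class W(dict): pass
w=vision.capture('wrist')
wo={'fl':(305.7,69.2),'barl':(259.3,120),'barr':(259.3,227),'ball':(388.5,8)}
M['barl']=(-.05,.06,.146);M['barr']=(-.05,-.06,.146)
M['barl']=(-.05,.062,.143);M['barr']=(-.05,-.062,.143)
wt={'fl':1,'barl':1,'barr':1,'ball':1}
def res2(p,full=False):
    m=model(p); r=[3*wt[k]*(proj(w,m[k])[0]-v) for k,v in wo.items()]
    return np.concatenate([np.ravel(r),res(p)])
f=least_squares(res2,[.49,-.18,-.22,.82],loss='soft_l1')
print(f.x,f.cost);print((res2(f.x)[:8]/3).reshape(-1,2).round(1));print(res2(f.x)[8:].reshape(-1,4).round(1))
x,y,t,a=f.x
print('bar',x-.05*np.cos(t),y-.05*np.sin(t))
for k in ('barl','barr'): print(k,onz(w,wo[k],.140).round(4))
print('ball rays', tri([ray(w,wo['ball'])]+[ray(sc,obs['ball'][0]),ray(si,obs['ball'][1])]), tri([ray(w,wo['ball']),ray(si,obs['ball'][1])]),tri([ray(w,wo['ball']),ray(sc,obs['ball'][0])]),model(f.x)['ball'])
E
python3 fit2.py
```

```text
[ 0.49488488 -0.18083091 -0.22139294  0.8092884 ] 33.774904323828416
[[-0.1  0. ]
 [ 0.2  3.3]
 [-0.1 -1.3]
 [-0.  -0. ]]
[[-0.7 -2.  -2.2 -1.9]
 [-3.  -1.2  0.4 -2.3]
 [ 2.7  1.9 -3.8 -2.4]
 [ 0.6  2.1 -1.1 -1.3]
 [-1.4 -1.   0.1 -1.5]
 [-0.1 -1.3 -0.5  0.6]
 [-0.8 -0.4 -0.2 -0.1]]
bar 0.44610525156960545 -0.16985146974494628
barl [ 0.4603 -0.1058  0.14  ]
barr [ 0.4321 -0.2331  0.14  ]
ball rays [ 0.55568915 -0.05349686  0.28027689] [ 0.55439359 -0.05357423  0.28122003] [ 0.55622463 -0.05239571  0.27898204] [ 0.55478253 -0.05337283  0.28114029]
```

View pics/s7.png

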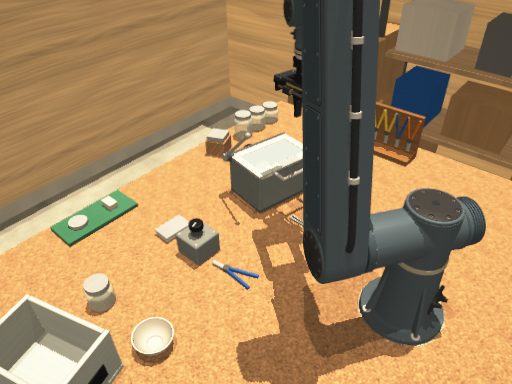

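Call:
play_rows(series=[{"tx": 0.001,"ty": -0.001,"tz": -0.045,"turn": 0},{"tx": 0,"ty": 0,"tz": -0.045,"turn": 0},{"tx": 0,"ty": 0,"tz": -0.045,"turn": 0},{"tx": 0,"ty": 0,"tz": -0.04,"turn": 0},{"tx": 0,"ty": 0,"tz": -0.03,"turn": 0},{"tx": 0,"ty": 0,"tz": -0.025,"turn": 0},{"tx": 0,"ty": 0,"tz": -0.0215,"turn": 0},{"tx": 0,"ty": 0,"tz": 0,"turn": 0},{"tx": 0,"ty": 0,"tz": 0,"turn": 0}])

```text
time_s: 17.55
position: [0.4461, -0.1701, 0.1911]
tcp_rot: [[0.976, -0.217, -0.0], [-0.217, -0.976, 0.0], [-0.0, -0.0, -1.0]]
force: [0.1, 0.8, -0.3]
opening: 0.45
```

```bash
python3 st.py; python3 - <<'E'
from h import *
w=cap('wrist','w8');c=cap('scene','c8');cv2.imwrite('pics/c8c.png',cv2.resize(c['pixels'][130:290,150:310],(0,0),fx=3.5,fy=3.5,interpolation=cv2.INTER_CUBIC))
E
```

```text
[ 0.44610471 -0.17010568  0.19111515] 0.45044488251883125 [ 0.13756856  0.76113392 -0.26547402] [-0.09107007 -0.10816012 -0.0374933 ] 17.55 -12.559520698230111
```

View pics/w8.png

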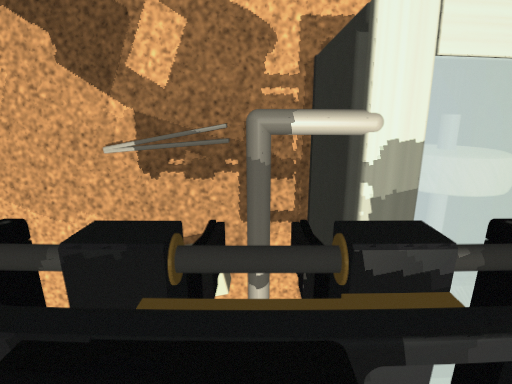

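View pics/c8c.png

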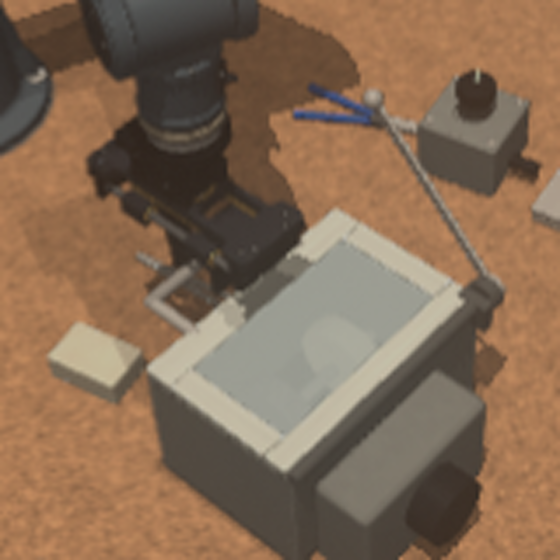

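Call:
play_rows(gripper=0, series=[{"tx": 0,"ty": 0,"tz": 0,"turn": 0},{"tx": 0,"ty": 0,"tz": 0,"turn": 0},{"tx": 0,"ty": 0,"tz": 0,"turn": 0},{"tx": 0,"ty": 0,"tz": 0,"turn": 0},{"tx": 0,"ty": 0,"tz": 0,"turn": 0},{"tx": 0,"ty": 0,"tz": 0,"turn": 0},{"tx": 0,"ty": 0,"tz": 0,"turn": 0},{"tx": 0,"ty": 0,"tz": 0,"turn": 0},{"tx": 0,"ty": 0,"tz": 0,"turn": 0}])

```text
time_s: 18.55
position: [0.4463, -0.17, 0.1913]
tcp_rot: [[0.976, -0.217, 0.001], [-0.217, -0.976, -0.0], [0.001, 0.0, -1.0]]
force: [1.2, 0.7, 3.0]
opening: 0.122
```

```bash
python3 st.py; python3 - <<'E'
import numpy as np
# arc path in hood x (dir c,s) and z, for a 0->0.75 in 10 rows; smooth
t=-.2195;c,s=np.cos(t),np.sin(t)
def path(A):
    A=np.array(A); d=.215*(1-np.cos(A)); z=.215*np.sin(A)
    for i in range(1,len(A)):
        dd=d[i]-d[i-1]; print(round(A[i],3),[round(v/.8,4) for v in (dd*c,dd*s,z[i]-z[i-1])])
path(np.linspace(0,.6,16)); print(); path([.6,.63,.66,.69,.72,.75,.77,.79,.81])
E
```

```text
[ 0.44627938 -0.17003521  0.1912609 ] 0.12161831257729323 [1.18576587 0.68178778 2.95829692] [ 0.11098588 -0.27503174  0.01456673] 18.55 -12.556325123674156
0.04 [np.float64(0.0002), np.float64(-0.0), np.float64(0.0107)]
0.08 [np.float64(0.0006), np.float64(-0.0001), np.float64(0.0107)]
0.12 [np.float64(0.001), np.float64(-0.0002), np.float64(0.0107)]
0.16 [np.float64(0.0015), np.float64(-0.0003), np.float64(0.0106)]
0.2 [np.float64(0.0019), np.float64(-0.0004), np.float64(0.0106)]
0.24 [np.float64(0.0023), np.float64(-0.0005), np.float64(0.0105)]
0.28 [np.float64(0.0027), np.float64(-0.0006), np.float64(0.0104)]
0.32 [np.float64(0.0031), np.float64(-0.0007), np.float64(0.0103)]
0.36 [np.float64(0.0035), np.float64(-0.0008), np.float64(0.0101)]
0.4 [np.float64(0.0039), np.float64(-0.0009), np.float64(0.01)]
0.44 [np.float64(0.0043), np.float64(-0.001), np.float64(0.0098)]
0.48 [np.float64(0.0047), np.float64(-0.001), np.float64(0.0096)]
0.52 [np.float64(0.005), np.float64(-0.0011), np.float64(0.0094)]
0.56 [np.float64(0.0054), np.float64(-0.0012), np.float64(0.0092)]
0.6 [np.float64(0.0057), np.float64(-0.0013), np.float64(0.009)]

0.63 [np.float64(0.0045), np.float64(-0.001), np.float64(0.0066)]
0.66 [np.float64(0.0047), np.float64(-0.0011), np.float64(0.0064)]
0.69 [np.float64(0.0049), np.float64(-0.0011), np.float64(0.0063)]
0.72 [np.float64(0.0051), np.float64(-0.0011), np.float64(0.0061)]
0.75 [np.float64(0.0053), np.float64(-0.0012), np.float64(0.006)]
0.77 [np.float64(0.0036), np.float64(-0.0008), np.float64(0.0039)]
0.79 [np.float64(0.0037), np.float64(-0.0008), np.float64(0.0038)]
0.81 [np.float64(0.0038), np.float64(-0.0008), np.float64(0.0037)]
```

Call:
play_rows(series=[{"tx": 0.0002,"ty": 0,"tz": 0.0107,"turn": 0},{"tx": 0.0006,"ty": -0.0001,"tz": 0.0107,"turn": 0},{"tx": 0.001,"ty": -0.0002,"tz": 0.0107,"turn": 0},{"tx": 0.0015,"ty": -0.0003,"tz": 0.0106,"turn": 0},{"tx": 0.0019,"ty": -0.0004,"tz": 0.0106,"turn": 0},{"tx": 0.0023,"ty": -0.0005,"tz": 0.0105,"turn": 0},{"tx": 0.0027,"ty": -0.0006,"tz": 0.0104,"turn": 0},{"tx": 0.0031,"ty": -0.0007,"tz": 0.0103,"turn": 0},{"tx": 0.0035,"ty": -0.0008,"tz": 0.0101,"turn": 0},{"tx": 0.0039,"ty": -0.0009,"tz": 0.01,"turn": 0}])

```text
time_s: 19.55
position: [0.4622, -0.1735, 0.2752]
tcp_rot: [[0.976, -0.217, -0.001], [-0.217, -0.976, 0.0], [-0.001, 0.0, -1.0]]
force: [1.9, -2.5, -5.6]
opening: 0.126
```

```bash
python3 st.py; python3 - <<'E'
from h import *
w=cap('wrist','w9');c=cap('scene','c9');cv2.imwrite('pics/c9c.png',cv2.resize(c['pixels'][130:290,150:310],(0,0),fx=3.5,fy=3.5,interpolation=cv2.INTER_CUBIC))
E
```

```text
[ 0.46216676 -0.17352362  0.2751634 ] 0.12616241526087765 [ 1.85656434 -2.46982454 -5.61493436] [-0.38120767 -0.20027198  0.05288548] 19.55 -12.53519122852021
```

View pics/c9c.png

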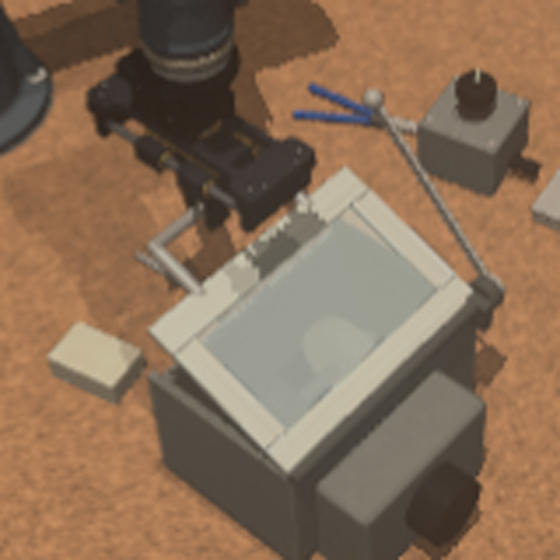

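Call:
play_rows(series=[{"tx": 0.0043,"ty": -0.001,"tz": 0.0098,"turn": 0},{"tx": 0.0047,"ty": -0.001,"tz": 0.0096,"turn": 0},{"tx": 0.005,"ty": -0.0011,"tz": 0.0094,"turn": 0},{"tx": 0.0054,"ty": -0.0012,"tz": 0.0092,"turn": 0},{"tx": 0.0057,"ty": -0.0013,"tz": 0.009,"turn": 0},{"tx": 0.0045,"ty": -0.001,"tz": 0.0066,"turn": 0},{"tx": 0.0047,"ty": -0.0011,"tz": 0.0064,"turn": 0},{"tx": 0.0049,"ty": -0.0011,"tz": 0.0063,"turn": 0},{"tx": 0.0051,"ty": -0.0011,"tz": 0.0061,"turn": 0},{"tx": 0.0053,"ty": -0.0012,"tz": 0.006,"turn": 0}])

```text
time_s: 20.65
position: [0.4998, -0.1818, 0.3379]
tcp_rot: [[0.976, -0.217, -0.008], [-0.217, -0.976, 0.001], [-0.008, 0.0, -1.0]]
force: [-7.5, -3.0, 2.0]
opening: 0.126
```

```bash
python3 st.py; python3 - <<'E'
from h import *
w=cap('wrist','w10');c=cap('scene','c10');s=cap('side','s10');cv2.imwrite('pics/c10c.png',cv2.resize(c['pixels'][120:280,170:310],(0,0),fx=3.7,fy=3.7,interpolation=cv2.INTER_CUBIC))
cv2.imwrite('pics/s10c.png',cv2.resize(s['pixels'][90:220,200:330],(0,0),fx=4.5,fy=4.5,interpolation=cv2.INTER_CUBIC))
E
```

```text
[ 0.49975413 -0.18182175  0.33791928] 0.1255346818995622 [-7.49714199 -3.01005808  1.99417487] [-0.34704598  1.43301237 -0.06103354] 20.65 -12.509757966603742
```

View pics/c10c.png

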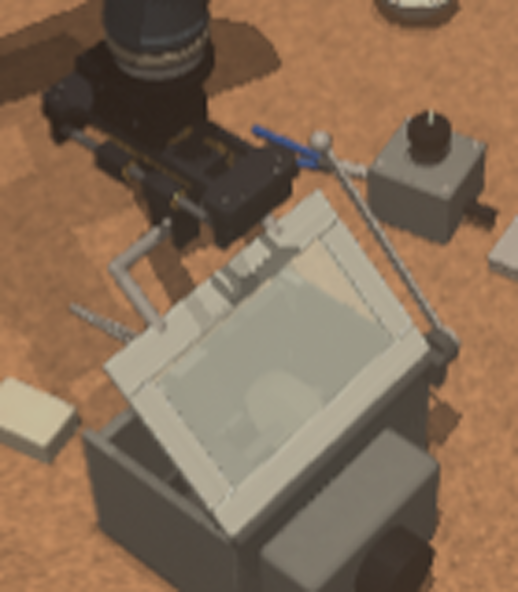

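View pics/s10c.png

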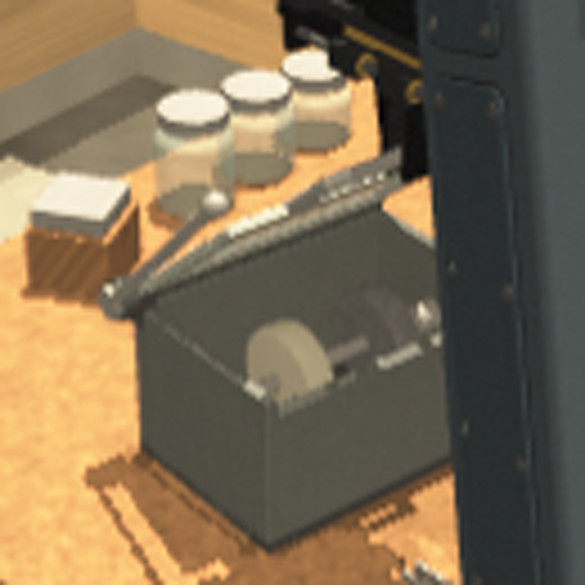

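View pics/w10.png

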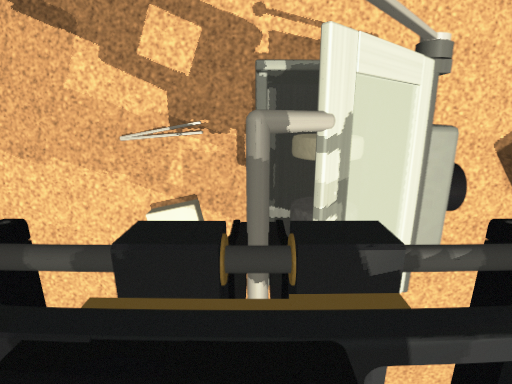

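Call:
play_rows(series=[{"tx": 0,"ty": 0,"tz": 0,"turn": 0},{"tx": 0,"ty": 0,"tz": 0,"turn": 0},{"tx": 0,"ty": 0,"tz": 0,"turn": 0}])

```text
time_s: 21.1
position: [0.4998, -0.1818, 0.3381]
tcp_rot: [[0.976, -0.217, -0.007], [-0.217, -0.976, 0.001], [-0.007, 0.0, -1.0]]
force: [-8.1, -2.6, 3.4]
opening: 0.125
```

```bash
python3 st.py; python3 fit2.py | tail -6
```

```text
[ 0.49976765 -0.18182566  0.33806815] 0.12489276875133494 [-8.14210552 -2.59566181  3.4383346 ] [-0.38120208  1.38464392 -0.01058605] 21.1 -12.513121411503882
 [  7.    2.   -7.1  -2.4]
 [  8.   13.7  -5.6   0.1]]
bar 0.48370938401304353 -0.17462227456909885
barl [ 0.5134 -0.1176  0.14  ]
barr [ 0.4897 -0.2249  0.14  ]
ball rays [ 0.56969246 -0.0700321   0.28361891] [ 0.58411885 -0.07819056  0.26397232] [ 0.57167044 -0.08383928  0.31029874] [ 0.5940369  -0.07302026  0.2582    ]
```

```bash
python3 - <<'E'
from h import *
w=cv2.imread('pics/w10.png');cv2.imwrite('pics/w10c.png',cv2.resize(w[0:230,230:480],(0,0),fx=3,fy=2.6,interpolation=cv2.INTER_CUBIC))
s=cv2.imread('pics/s10.png');cv2.imwrite('pics/s10d.png',cv2.resize(s[110:170,210:300],(0,0),fx=8,fy=8,interpolation=cv2.INTER_CUBIC))
E
```

```text
(no output)
```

View pics/w10c.png

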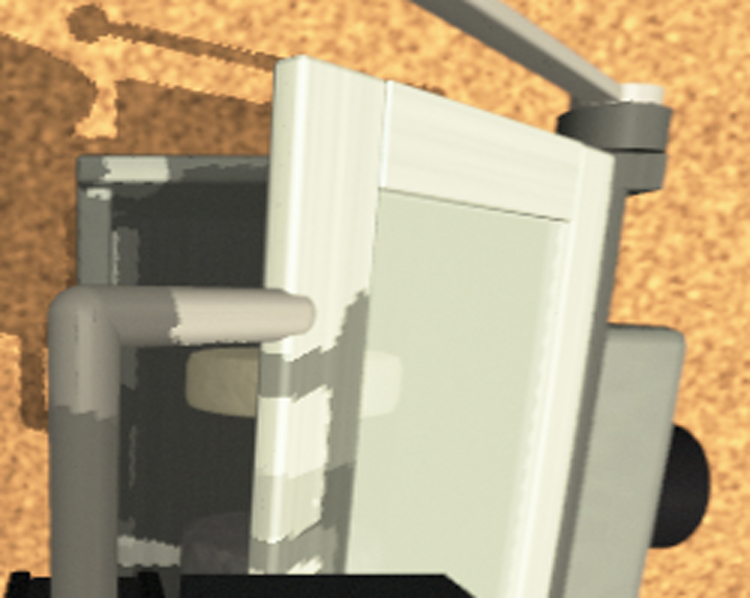

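View pics/s10d.png

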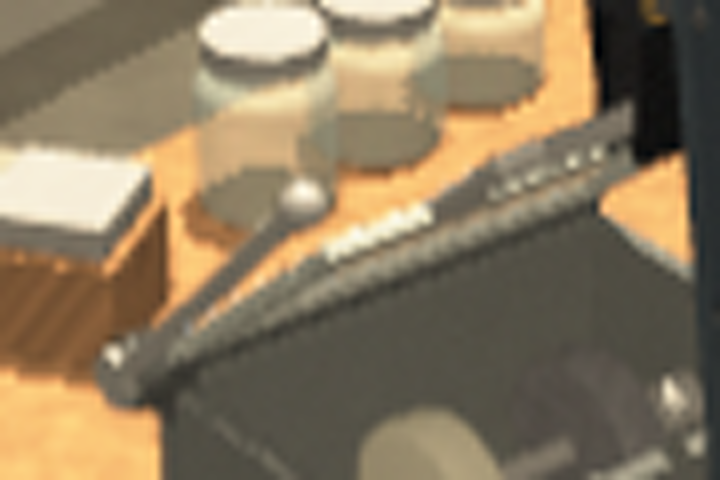

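```bash
cat > fit3.py <<'E'
from h import *
from scipy.optimize import least_squares
import sys,json
sc=vision.capture('scene'); si=vision.capture('side'); wn=vision.capture('wrist')
w7=dict(wn); w7['extrinsics']=[[0.9762184947719529, -0.20946336463476742, -0.05587977577857887, 0.4596611450041849], [-0.21678829049516316, -0.9438654835026442, -0.24924041838454652, -0.10047025951015139], [-0.0005362549454634387, 0.25542718713598506, -0.9668281463126894, 0.48530033563941444], [0.0, 0.0, 0.0, 1.0]]
S=lambda x,y:(130+x/3,80+y/3); D=lambda x,y:(90+x/3,100+y/3)
C=lambda x,y:(170+x/3.7,120+y/3.7)
# (cam, feature, visor state(0 shut,1 now), pixel, weight)
O=[(sc,'fl',0,S(348,331)),(sc,'fr',0,S(190,467)),(sc,'bl',0,S(461,397)),(sc,'br',0,S(305,551)),(sc,'barl',0,S(278,337)),(sc,'barr',0,S(189,407)),
(si,'fl',0,D(513,234)),(si,'fr',0,D(676,160)),(si,'bl',0,D(427,168)),(si,'br',0,D(585,100)),(si,'barl',0,D(581,236)),(si,'barr',0,D(672,189)),
(sc,'ball',0,S(380,235)),(si,'ball',0,D(473,104)),(w7,'ball',0,(388.5,8)),
(w7,'fl',0,(305.7,69.2)),(w7,'barl',0,(259.3,120)),(w7,'barr',0,(259.3,227)),(w7,'bl',0,(446,72))]
O+=[(dict(sc=sc,si=si,w=wn)[c],f,1,tuple(p)) for c,f,p in json.load(open(sys.argv[1]))]
def X(p,f,st):
    x,y,t,a,v,b=p[:6]; v=v*st; R=np.array([[np.cos(t),-np.sin(t),0],[np.sin(t),np.cos(t),0],[0,0,1]])
    if f=='ball': q=np.array([-.195*np.cos(a),.1375,.195*np.sin(a)])
    else:
        q={'fl':(-.165,.12,.004),'fr':(-.165,-.12,.004),'bl':(-b,.12,.004),'br':(-b,-.12,.004),'barl':(-.215,.059,.0),'barr':(-.215,-.059,0)}[f]
        u,yy,n=q; q=np.array([u*np.cos(v)+n*np.sin(v),yy,-u*np.sin(v)+n*np.cos(v)])
    return R@(q+[.165,0,.14])+[x,y,0]
off=[sc,si]
def res(p):
    r=[]
    for c,f,st,px in O:
        e=proj(c,X(p,f,st))[0]-px
        if c is sc: e=e-p[6:8]
        if c is si: e=e-p[8:10]
        r+=list(e)
    return np.array(r+list(np.array(p[6:10])*1.0))
f=least_squares(res,[.495,-.18,-.22,.81,.73,0.005,0,0,0,0],loss='soft_l1')
J=f.jac;cov=np.linalg.inv(J.T@J)*2*f.cost/len(O)
print(f.x.round(4));print(np.sqrt(np.diag(cov))[:6].round(4))
for o,e in zip(O,res(f.x)[:2*len(O)].reshape(-1,2)): print('sc' if o[0] is sc else 'si' if o[0] is si else 'w',o[1],o[2],e.round(1))
x,y,t=f.x[:3];h=np.array([x+.165*np.cos(t),y+.165*np.sin(t)]);s=bot.read_state()['position']
d=(h-s[:2])@[np.cos(t),np.sin(t)];zz=s[2]-.051-.14
print('tcp-based: d',d,'z',zz,'ang',np.arctan2(zz,d),'r',np.hypot(d,zz),np.arccos(d/.215))
E
python3 - <<'E'
import json
C=lambda x,y:(170+x/3.7,120+y/3.7)
json.dump([('sc','fl',C(320,191)),('sc','fr',C(105,366)),('sc','bl',C(432,343)),('sc','br',C(228,533)),('sc','barr',C(118,266)),('sc','ball',C(320,143)),('w','fl',(331.7,21.3)),('w','bl',(434,58.8)),('w','barl',(258,115)),('si','ball',(210+303/8,110+197/8))],open('p10.json','w'))
E
python3 fit3.py p10.json
```

```text
[ 0.4958 -0.1797 -0.2212  0.8057  0.7195  0.0091 -0.4399 -0.679  -0.7146
 -0.4784]
[0.0012 0.0009 0.0078 0.0091 0.0101 0.0022]
sc fl 0 [ 0.2 -1.4]
sc fr 0 [-2.  -0.7]
sc bl 0 [1.2 0.9]
sc br 0 [-0.9  0.8]
sc barl 0 [-1.1  0.7]
sc barr 0 [ 1.6 -0.7]
si fl 0 [-2.  -1.3]
si fr 0 [ 0.7 -1.8]
si bl 0 [-2.  -0.7]
si br 0 [0.8 0.2]
si barl 0 [ 1.1 -0.5]
si barr 0 [-1.   2.2]
sc ball 0 [0.  0.2]
si ball 0 [0.1 0.7]
w ball 0 [ 0.  -1.1]
w fl 0 [ 0.5 -0.7]
w barl 0 [0.8 5.1]
w barr 0 [ 0.3 -5. ]
w bl 0 [-0.4 -0.8]
sc fl 1 [-0.1 -0.8]
sc fr 1 [-0.5 -0.1]
sc bl 1 [-0.5  0.3]
sc br 1 [0.4 0.4]
sc barr 1 [ 0.6 -0.5]
sc ball 1 [ 0.2 -0.1]
w fl 1 [-0.4 -0.1]
w bl 1 [-0.7  0.4]
w barl 1 [ 0.2 20.2]
si ball 1 [-0.1  0.7]
tcp-based: d 0.16065024654634497 z 0.14708593854060475 ang 0.7413489600888366 r 0.21781362453201128 0.726941628734846
```

Call:
play_rows(series=[{"tx": 0.0021,"ty": -0.0005,"tz": 0.0031,"turn": 0},{"tx": 0.0022,"ty": -0.0005,"tz": 0.0031,"turn": 0},{"tx": 0.0023,"ty": -0.0005,"tz": 0.003,"turn": 0},{"tx": 0.0024,"ty": -0.0005,"tz": 0.003,"turn": 0},{"tx": 0.0025,"ty": -0.0005,"tz": 0.003,"turn": 0},{"tx": 0,"ty": 0,"tz": 0,"turn": 0},{"tx": 0,"ty": 0,"tz": 0,"turn": 0},{"tx": 0,"ty": 0,"tz": 0,"turn": 0}])

```text
time_s: 22.2
position: [0.5103, -0.1842, 0.35]
tcp_rot: [[0.976, -0.217, -0.003], [-0.217, -0.976, 0.0], [-0.003, 0.0, -1.0]]
force: [-5.1, -2.4, 0.6]
opening: 0.127
```

```bash
python3 st.py; python3 - <<'E'
from h import *
w=cap('wrist','w11');c=cap('scene','c11');s=cap('side','s11');cv2.imwrite('pics/c11c.png',cv2.resize(c['pixels'][120:270,180:300],(0,0),fx=5,fy=4,interpolation=cv2.INTER_CUBIC))
cv2.imwrite('pics/w11c.png',cv2.resize(w['pixels'][0:230,230:480],(0,0),fx=3,fy=2.6,interpolation=cv2.INTER_CUBIC))
cv2.imwrite('pics/s11d.png',cv2.resize(s['pixels'][100:170,210:300],(0,0),fx=8,fy=8,interpolation=cv2.INTER_CUBIC))
E
```

```text
[ 0.51032464 -0.18420915  0.34999681] 0.1271609016278603 [-5.14613744 -2.36669792  0.56886952] [-0.42961175  0.97990525 -0.0361756 ] 22.2 -12.532925565185366
```

View pics/c11c.png

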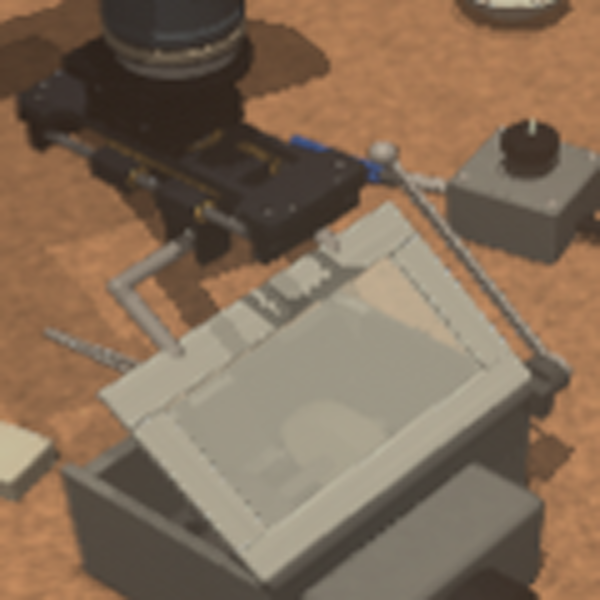

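View pics/w11c.png

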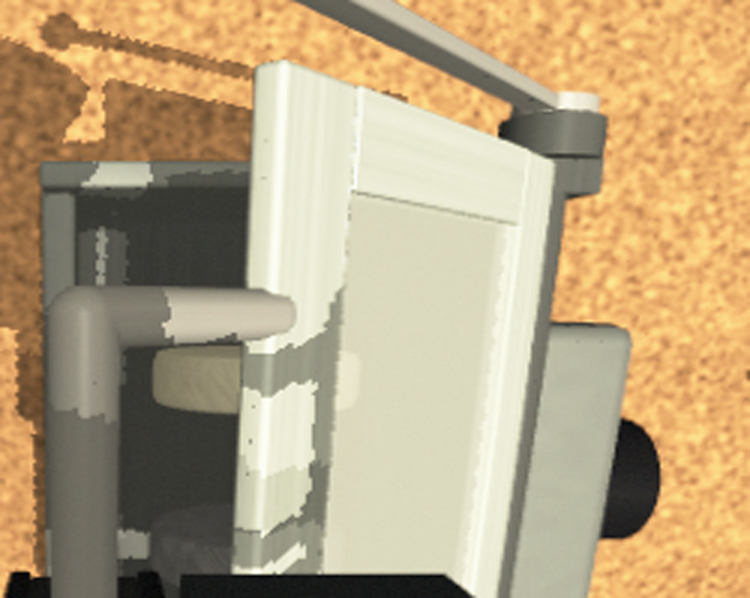

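View pics/s11d.png

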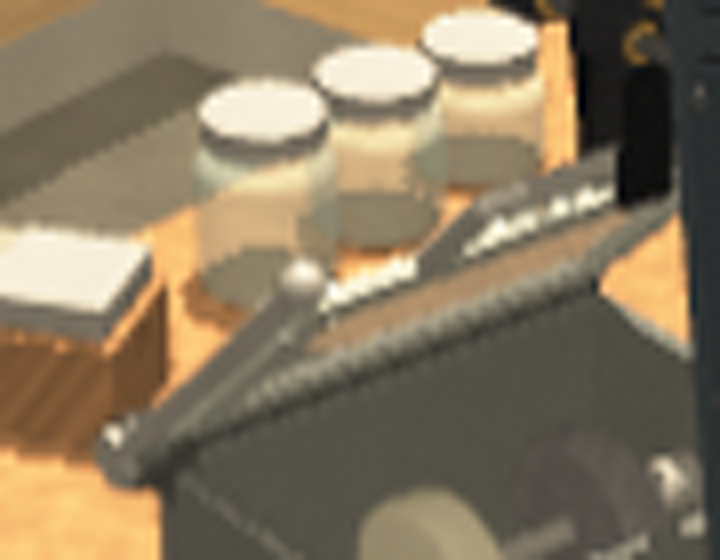

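```bash
python3 - <<'E'
import json
C=lambda x,y:(180+x/5,120+y/4)
json.dump([('sc','fl',C(394,202)),('sc','fr',C(101,395)),('sc','bl',C(532,377)),('sc','br',C(265,585)),('sc','barr',C(118,286)),('sc','ball',C(383,154)),('w','fl',(326.,23.1)),('w','bl',(414.3,60.4)),('si','ball',(210+303/8,100+277/8))],open('p11.json','w'))
E
python3 fit3.py p11.json | egrep -v ' 0 '
```

```text
[ 0.4954 -0.1805 -0.2148  0.812   0.803   0.0079 -0.4994 -0.928  -0.6062
 -0.6013]
[0.0009 0.0007 0.0062 0.0065 0.0081 0.0016]
sc fl 1 [-0.2 -0.4]
sc fr 1 [-0.   0.1]
sc bl 1 [ 0.1 -0.9]
sc br 1 [-0.3 -1.1]
sc barr 1 [ 1.6 -0.8]
sc ball 1 [-0.1  0.2]
w fl 1 [-0.   0.3]
w bl 1 [-0.1  0.7]
si ball 1 [-0.   0.6]
tcp-based: d 0.14960894331391572 z 0.15899622530381602 ang 0.8158072079026651 r 0.21831773995799855 0.8011858397803369
```

Call:
play_rows(series=[{"tx": 0.001,"ty": -0.0002,"tz": 0.0012,"turn": 0},{"tx": 0,"ty": 0,"tz": 0,"turn": 0},{"tx": 0,"ty": 0,"tz": 0,"turn": 0},{"tx": 0,"ty": 0,"tz": 0,"turn": 0},{"tx": 0,"ty": 0,"tz": 0,"turn": 0},{"tx": 0,"ty": 0,"tz": 0,"turn": 0}])

```text
time_s: 23.1
position: [0.5112, -0.1844, 0.3509]
tcp_rot: [[0.976, -0.217, -0.003], [-0.217, -0.976, 0.0], [-0.003, 0.0, -1.0]]
force: [-4.8, -3.3, -0.2]
opening: 0.129
```

```bash
python3 st.py; python3 fit3.py p11.json | tail -1; python3 - <<'E'
from h import *
c=cap('scene','c12');s=cap('side','s12')
a=cv2.imread('pics/s0.png') if 0 else None
def X(f,v,p=(.4954,-.1805,-.2148)):
    x,y,t=p;R=np.array([[np.cos(t),-np.sin(t),0],[np.sin(t),np.cos(t),0],[0,0,1]])
    u,yy,n=f; q=np.array([u*np.cos(v)+n*np.sin(v),yy,-u*np.sin(v)+n*np.cos(v)])
    return R@(q+[.165,0,.14])+[x,y,0]
out=[]
for p,off,(x0,y0,k) in [(c,(-.5,-.93),(180,120,4)),(s,(-.6,-.6),(200,90,4))]:
    im=cv2.resize(p['pixels'][y0:y0+140,x0:x0+130],None,fx=k,fy=k,interpolation=cv2.INTER_CUBIC)
    for pts,col in [([(-.165,.12,.004),(-.165,-.12,.004),(-.008,-.12,.004),(-.008,.12,.004),(-.165,.12,.004)],(0,0,255)),([(-.195,.1375,0),(0,.1375,0)],(0,255,0))]:
        uv=proj(p,[X(f,.81) for f in pts])-off; uv=((uv-[x0,y0]+.5)*k).astype(int)
        cv2.polylines(im,[uv.reshape(-1,1,2)],False,col,1)
    out.append(im[:,:400])
cv2.imwrite('pics/o12.png',np.hstack(out))
E
```

```text
[ 0.5111885  -0.18440887  0.35086695] 0.12858804434940968 [-4.80310936 -3.29363061 -0.24891482] [-0.42719252  0.97638952  0.01177246] 23.1 -12.537571019426922
tcp-based: d 0.14891849323474587 z 0.15985635282857708 ang 0.8208067731519383 r 0.21847373106843207 0.805647773593431
```

View pics/o12.png

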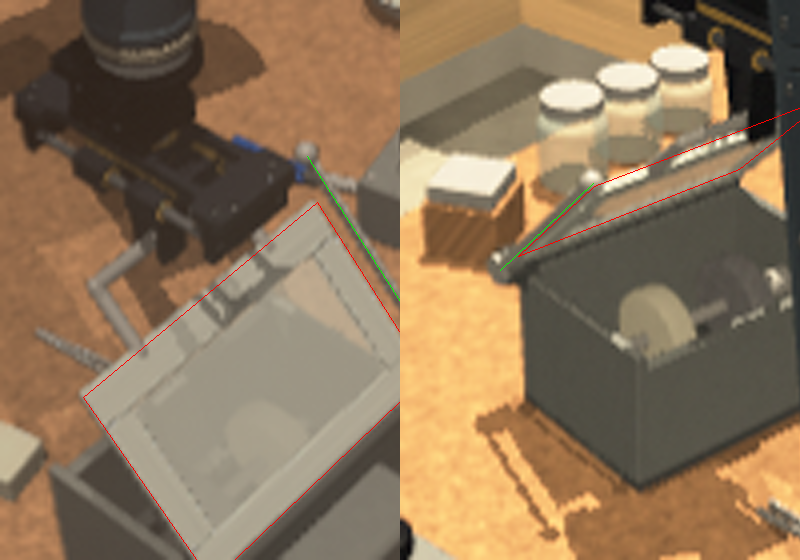

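View pics/c12.png

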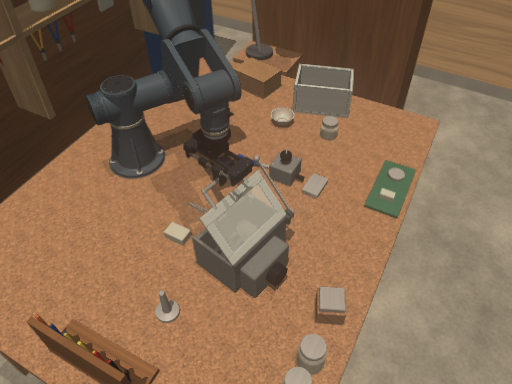

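```bash
python3 -c "
from rig import bot
print(bot.hand_in())"
```

```text
the job is handed in; nothing more can be done
None
```

I did all three steps in the order asked and handed the job in at about 23 s, with the gripper still holding the visor bar.

- **Stop button:** I pressed it down about 10 mm, to 13 N against the 6 N spring, so it was fully in. The picture after release showed it back out.
- **Head:** I turned it clockwise until the torque rose sharply to about 0.5 N m and the grip began to slip at the end stop. Its pale line had moved by about 68°.
- **Visor:** The final joint fit put the pointer at about 0.812 rad and the visor at 0.803 rad, each uncertain by about 0.008. I then raised the visor by about 0.005 rad. The last overlay at 0.81 rad matched both the visor and the pointer in the scene and side views.
- **Disagreeing check:** The arm's own position gave the visor angle as either 0.806 or 0.821 rad, depending on the method. The bar seems to sit about 3 mm off the nominal grasp point. A steady push of about 5 N towards the hinge remained while holding.
- **Pointer and other objects:** In the last pictures the ball at the pointer's tip had not shifted. By eye, none of the other things on the bench looked disturbed; I did not measure their positions again.

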